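# Set out three slats on the drying rack

## Task

Lay exactly three of the four long slats on the drying rack to dry: each flat and roughly square across both raised rails, both ends sticking out past the rails, and none touching another. Leave the fourth long slat and the two short ones where they lie on the board, and do not disturb the jar, the tin or the brush.

Things in the scene. Friction and masses are not known exactly. Their poses are not given: they have to be found in the camera images.
- board: Fixed flat dark wooden stock board, 340 (x) x 300 (y) x 12 mm thick, lying on the bench; origin at the centre of its underside, so its top is 12 mm above the origin. The slats start on it.
- rack: Fixed grey-painted drying rack: base plate 120 (x) x 260 (y) x 12 mm; above it two parallel raised rails along y, each 260 long, 16 wide, centred at x = -40 and +40 mm (64 mm open between), top 75 mm and underside 53 mm above the origin, on posts at y = -120, 0, 120 mm. Origin: centre of its underside, z up. Slats lie across both rails, length along x.
- long1: Long slat of plain pale wood, 140 (x, its length) x 24 (y) x 14 mm (z), about 30 g; origin at its centre. Starts flat on the board. The four long slats are alike.
- long2: Long slat of plain pale wood, 140 (x, its length) x 24 (y) x 14 mm (z), about 30 g; origin at its centre. Starts flat on the board. The four long slats are alike.
- long3: Long slat of plain pale wood, 140 (x, its length) x 24 (y) x 14 mm (z), about 30 g; origin at its centre. Starts flat on the board. The four long slats are alike.
- long4: Long slat of plain pale wood, 140 (x, its length) x 24 (y) x 14 mm (z), about 30 g; origin at its centre. Starts flat on the board. The four long slats are alike.
- short1: Short slat of the same pale wood, 80 (x, its length) x 24 (y) x 14 mm (z), about 15 g; origin at its centre. Starts flat on the board; not wanted.
- short2: Short slat of the same pale wood, 80 (x, its length) x 24 (y) x 14 mm (z), about 15 g; origin at its centre. Starts flat on the board; not wanted.
- jar: Bystander: closed white glue jar, diameter 68, height 75 mm, standing; origin at the centre of its underside.
- tin: Bystander: open round copper-coloured tin, 100 mm across its mouth, 75 mm high, standing; origin at the centre of its underside.
- brush: Bystander: hand brush with wooden handle lying on the bench, its length along its x, under 250 mm long and 40 mm high.
Not all that is in view belongs to the job. Leave any grey look-alike of the long2 alone. What is shaped like the long1 but yellow is not meant.

How it is judged:
At the end, for the whole second after the job is handed in: Exactly three long slats rest on the rack, each flat across both rails (tilt under 0.08 rad, within 0.3 rad of square, centred to 25 mm between the rails and 125 mm along them), none touching another; the fourth long slat and both short ones are within 30 mm of their starts (((x of long1 in the frame of rack between -0.025 and 0.025 m and y of long1 in the frame of rack between -0.125 and 0.125 m and z of long1 in the frame of rack between 0.077 and 0.087 m and angle between the x axis of long1 and the x axis of rack, either way round below 0.3 rad and angle between the z axis of long1 and the z axis of rack, either way round below 0.08 rad and linear speed of long1 below 0.02 m/s and angular speed of long1 below 0.2 rad/s) or distance of long1 from where it was at the start of the episode below 0.03 m) and ((x of long2 in the frame of rack between -0.025 and 0.025 m and y of long2 in the frame of rack between -0.125 and 0.125 m and z of long2 in the frame of rack between 0.077 and 0.087 m and angle between the x axis of long2 and the x axis of rack, either way round below 0.3 rad and angle between the z axis of long2 and the z axis of rack, either way round below 0.08 rad and linear speed of long2 below 0.02 m/s and angular speed of long2 below 0.2 rad/s) or distance of long2 from where it was at the start of the episode below 0.03 m) and ((x of long3 in the frame of rack between -0.025 and 0.025 m and y of long3 in the frame of rack between -0.125 and 0.125 m and z of long3 in the frame of rack between 0.077 and 0.087 m and angle between the x axis of long3 and the x axis of rack, either way round below 0.3 rad and angle between the z axis of long3 and the z axis of rack, either way round below 0.08 rad and linear speed of long3 below 0.02 m/s and angular speed of long3 below 0.2 rad/s) or distance of long3 from where it was at the start of the episode below 0.03 m) and ((x of long4 in the frame of rack between -0.025 and 0.025 m and y of long4 in the frame of rack between -0.125 and 0.125 m and z of long4 in the frame of rack between 0.077 and 0.087 m and angle between the x axis of long4 and the x axis of rack, either way round below 0.3 rad and angle between the z axis of long4 and the z axis of rack, either way round below 0.08 rad and linear speed of long4 below 0.02 m/s and angular speed of long4 below 0.2 rad/s) or distance of long4 from where it was at the start of the episode below 0.03 m) and distance of any of long1, long2, long3, long4 from where it was at the start of the episode below 0.03 m and distance of any of long2, long1 from where it was at the start of the episode above 0.03 m and contact force between each of long2, long3, long4 and long1 below 0.05 N and distance of any of long3, long1 from where it was at the start of the episode above 0.03 m and distance of any of long3, long2 from where it was at the start of the episode above 0.03 m and contact force between each of long3, long4 and long2 below 0.05 N and distance of any of long4, long1 from where it was at the start of the episode above 0.03 m and distance of any of long4, long2 from where it was at the start of the episode above 0.03 m and distance of any of long4, long3 from where it was at the start of the episode above 0.03 m and contact force between long4 and long3 below 0.05 N and distance of each of short1, short2 from where it was at the start of the episode below 0.03 m).
It fails at once if the white glue jar was disturbed (moved more than 30 mm) (distance of jar from where it was at the start of the episode above 0.03 m).
It fails at once if the copper tin was disturbed (moved more than 30 mm) (distance of tin from where it was at the start of the episode above 0.03 m).
It fails at once if the brush was disturbed (moved more than 30 mm) (distance of brush from where it was at the start of the episode above 0.03 m).
It also fails if it takes over 72 s, if anything falls off the work surface, if the arm or the gripper's body presses on something with over 40 N, if the wrist force passes 120 N, or if a joint passes its speed limit or range.

## Robot

A 6-joint arm with a two-finger parallel gripper is mounted at the origin on the work surface. World frame = base frame: x ahead of the robot, y to its left, z up, the work surface at z = 0. Lengths are in m, angles in rad, forces in N, time in s.
With the tool pointing down it reaches from about 0.225 to 0.875 m from the base axis. Payload 3.4 kg.
Tool frame: the origin (TCP) lies on the centre line of the jaws, within the pads' length; the fingertips stand ahead of it and the grasp point (between the pads) lies 11 mm behind it (finger_overhang is the z of the fingertips in the tool frame, in m); z points along the fingers, y is the line along which they close (so a half turn about z gives the same grasp; the last joint's range is limited). The gripper opens to 85 mm and grips with 20 to 120 N. Pads are 22 mm wide; open, the fingers measure 114 mm over their backs; the gripper's body (76 mm by 85 mm) begins 54 mm behind the grasp point. The pads swing forward as they close: fully open they stand 13 mm farther back than shut.
Start: joints at [-0.121, 0.276, 1.505, -0, 1.361, -0.121], TCP at [0.575, -0, 0.239] pointing down, gripper open.
Joint ranges: [-2.89, 2.89], [-0.75, 2.08], [0.22, 2.7], [-1.18, 4.32], [0.11, 2.71], [-2.7, 2.7]. Speed limits (rad/s): [2.57, 2.57, 3.14, 3.14, 3.14, 3.14].

## Interface

Orientations are given as a unit quaternion [x, y, z, w].
In Python, from workcell import * gives the robot as it stands. The module is installed in compiled form; this text tells all that it offers.
- The arm moves only by the shell command python3 -m jog 'ROWS' [FORCE]. ROWS is JSON, a list of rows, each a list of 7 numbers: the shift along the tool's x, y, z in m, then the turn, a rotation vector about the tool's x, y, z in degrees, then the opening in per cent of the stroke, from 0 (shut) to 100 (fully open). In form: [[x, y, z, ax, ay, az, claw], ...]. A call has 1 to 20 rows; each row is the pose to reach, as a shift and turn from the pose commanded when the call began, along the tool's axes at that moment; what a row does not reach only later rows make up. A row lasts 1/8 s, in which the tool goes at most 62.5 mm and 10.7 degrees, less where a joint would pass 70% of its speed; a pose out of reach is approached as far as the arm can. A call with a gripper value outside its range is refused whole. The fingers move at their own pace and stop on an object; FORCE is the grip in N (left out, the last holds). Time passes only in rows, so rows that repeat a pose let the fingers close. It gives the time, the measured TCP pose, the force, the opening and the grip force at its end, in the units of the state.
- read_state(): the state, without advancing time (a new reading comes with each control period).
- read_camera(name): name is "scene" or "side" or "wrist"; returns the picture (400x640x3 uint8, red, green, blue); there is no depth.
- get_calibration(name): a dict with "fovy" (degrees; the focal length in pixels is half the picture's height over the tangent of half this angle, whatever the lens; pixels are square), "cx", "cy" (the principal point, pixels), "k1" (the pictures are not rectified: a ray, as slopes to the right and down, at radius r is drawn at 1 + k1 r^2 times it, then the intrinsics apply), "xyz" and "orientation" of the camera in the world. Camera axes: x right, y down, z forward; pixel columns grow to the right and rows downward; lengths in m; the calibration is good to about 2 mm. A picture is of the moment at which its call begins: read the wrist's pose just before it. get_calibration takes no time and is no camera call; for the wrist camera it gives the pose at the moment of the call.
- sign_off(): hands the job in; it is judged then, once.
The state is a dict: "clock": time; "joint_positions": joint angles; "qd": joint speeds; "tau": joint torques, N m; "ee_pos": TCP position; "tool_rot": TCP orientation; "contact_force": force on the tool from outside, world axes, zero at the start; "wrist_torque": the same for the moment, N m; "opening": finger opening in m; "finger_force": force on a finger pad.
Only numpy, scipy, OpenCV 4.12 (cv2) and the standard library are available. Lean on these libraries where they do the work, as an engineer would, in place of code of your own. Each camera call takes 0.05 s, during which the arm holds its last target. There are 200 camera calls.

## Working session

There is one attempt and no reset: what is moved stays moved. The work goes in short steps, Python scripts to look and compute and a shell command to move; the robot and the scene stay as the last step left them, time stands still between calls to the robot, and variables do not carry over. Pictures are saved under pics/ and viewed, at most 10 in all, crops included, and the job is handed in when it is done.

```bash
mkdir -p pics; python3 - <<'E'
from workcell import *
import cv2
for n in ["scene","side","wrist"]:
    c=get_calibration(n); print(n,c)
    cv2.imwrite(f"pics/{n}0.png",read_camera(n)[:,:,::-1])
print(read_state())
E
```

```text
scene {'fovy': 55.1129098491132, 'cx': 316.6325634533263, 'cy': 203.96564531746975, 'k1': -0.03950135841910558, 'xyz': array([ 1.07867775, -0.13187106,  0.94967004]), 'orientation': array([ 0.75475473,  0.58893139, -0.17849053, -0.22725808])}
side {'fovy': 56.69718584347471, 'cx': 318.27228896038383, 'cy': 200.88064843052086, 'k1': -0.008956078946495812, 'xyz': array([ 0.25849894, -1.0376406 ,  0.77824778]), 'orientation': array([ 0.87783706, -0.10418176,  0.04798151, -0.46502261])}
wrist {'fovy': 69.72037711719764, 'cx': 318.1636639018698, 'cy': 197.8171222724569, 'k1': -0.01331629728697243, 'xyz': array([0.57501712, 0.08133796, 0.3724837 ]), 'orientation': array([ 9.86845829e-01,  7.21861017e-04, -7.73302164e-04,  1.61660724e-01])}
{'clock': 0.15, 'joint_positions': array([-1.21018816e-01,  2.76480229e-01,  1.50581747e+00,  2.05620676e-06,
        1.36071123e+00, -1.20993603e-01]), 'qd': array([-9.66972992e-04, -1.34764143e-03, -4.05777741e-03, -6.25883784e-06,
       -1.45613659e-03, -4.66061539e-04]), 'tau': array([ 9.65923646e-04, -4.17143512e+01, -2.46032345e+01, -1.26433165e-04,
        7.58384820e-03, -3.43765259e-05]), 'ee_pos': array([5.74628330e-01, 2.97136950e-05, 2.38630933e-01]), 'tool_rot': array([ 7.07115670e-01,  7.07097537e-01, -4.35831092e-04, -5.58129211e-04]), 'contact_force': array([-0.00794834,  0.14953575,  0.13109521]), 'wrist_torque': array([-0.00104406, -0.02857155,  0.02451804]), 'finger_force': 0.0, 'opening': 0.08559736025075516}
```

View pics/scene0.png

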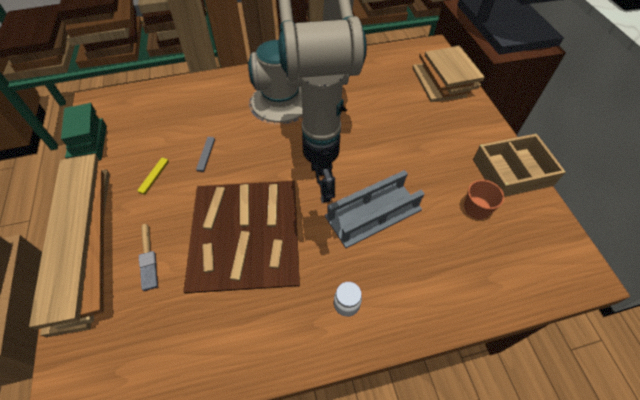

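View pics/wrist0.png

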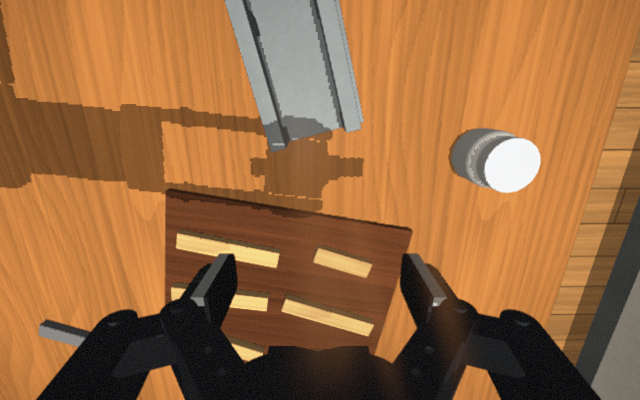

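The scene view shows the board at px (245,235). Four long slats lie on it at (214,207), (244,204), (272,204) and (240,255), and two short ones at (208,257) and (276,253). The rack is at (375,210), the jar at (347,297), the tin at (484,200) and the brush at (148,258). The yellow and grey decoys are off the board. The wrist view shows the near end of the rack at (310,130).

```bash
cat > h.py <<'E'
from workcell import *
import cv2, numpy as np
from scipy.spatial.transform import Rotation as R
def K(c):
    f=200/np.tan(np.radians(c["fovy"])/2); return np.array([[f,0,c["cx"]],[0,f,c["cy"]],[0,0,1]])
def cast(c,px,z):
    u=cv2.undistortPoints(np.array(px,float).reshape(-1,1,2),K(c),np.array([c["k1"],0,0,0])).reshape(-1,2)
    d=R.from_quat(c["orientation"]).apply(np.c_[u,np.ones(len(u))])
    return c["xyz"]+d*((z-c["xyz"][2])/d[:,2])[:,None]
def slats(img,c,z,amin=60,amax=6000):
    hsv=cv2.cvtColor(img,cv2.COLOR_RGB2HSV)
    m=cv2.inRange(hsv,(12,40,165),(30,150,255))
    out=[]
    for k in cv2.findContours(m,cv2.RETR_EXTERNAL,cv2.CHAIN_APPROX_NONE)[0]:
        if not amin<cv2.contourArea(k)<amax: continue
        P=cast(c,k,z)[:,:2]
        (x,y),(w,h),_=cv2.minAreaRect((P*1000).astype(np.float32))
        b=cv2.boxPoints(cv2.minAreaRect((P*1000).astype(np.float32)))
        e=[b[1]-b[0],b[2]-b[1]]; e=max(e,key=np.linalg.norm)
        out.append((k.reshape(-1,2).mean(0).round(),round(x),round(y),round(max(w,h)),round(min(w,h)),round(np.degrees(np.arctan2(e[1],e[0]))%180,1)))
    return m,out
E
python3 - <<'E'
from h import *
for n in ["scene","side"]:
    c=get_calibration(n); im=cv2.imread(f"pics/{n}0.png")[:,:,::-1].copy()
    for o in slats(im,c,.026)[1]: 
        if 30<o[3]<200: print(n,*o)
im=cv2.imread("pics/scene0.png"); a=cv2.resize(im[160:260,300:440],(560,400),interpolation=cv2.INTER_CUBIC)
im=cv2.imread("pics/side0.png")
cv2.imwrite("pics/rk.png",a);
E
```

```text
scene [  7. 284.] 527 -830 75 15 179.5
scene [207. 257.] 575 -308 78 20 177.6
scene [275. 253.] 607 -129 76 22 161.0
scene [240. 255.] 589 -223 137 22 160.8
scene [144. 238.] 474 -473 95 13 3.3
scene [213. 207.] 418 -276 135 22 158.2
scene [272. 204.] 449 -110 133 22 167.6
scene [244. 204.] 430 -190 135 21 171.7
scene [279. 113.] 89 -20 156 52 81.6
scene [424.  81.] 40 534 199 13 177.9
scene [289.  32.] -384 114 140 29 172.7
scene [356.  27.] -349 396 135 27 168.2
side [464. 394.] 619 -715 132 19 178.1
side [523. 370.] 781 -693 127 26 89.7
side [196. 355.] 92 -485 117 50 90.7
side [521. 346.] 816 -640 130 13 87.7
side [354. 319.] 470 -483 93 15 2.9
side [316. 318.] 378 -453 178 11 91.7
side [378. 296.] 552 -424 64 63 171.7
side [316. 265.] 419 -277 136 23 157.7
side [371. 264.] 575 -310 77 20 178.1
side [177. 282.] 34 -240 169 18 88.8
side [220. 262.] 152 -191 150 19 88.7
side [313. 245.] 431 -191 136 22 172.1
side [366. 244.] 589 -224 135 22 160.2
side [314. 228.] 452 -109 137 21 165.9
side [362. 225.] 610 -131 75 19 161.0
side [204. 131.] 84 789 145 107 92.5
```

View pics/side0.png

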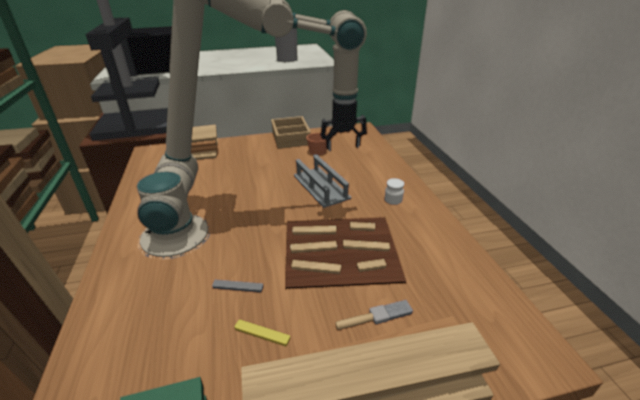

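View pics/rk.png

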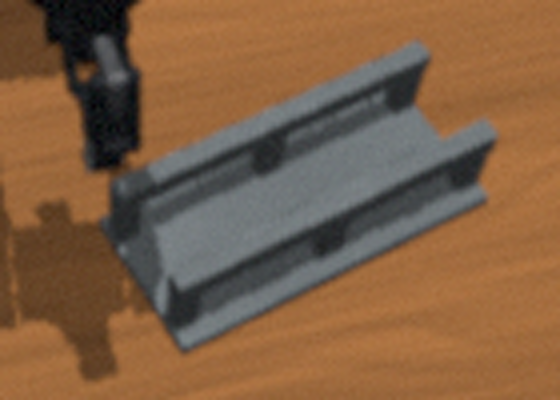

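The side view agrees with the scene view on all six slats to within 3 mm. The rack crop shows both rails: the front rail's top runs from about (175,281) to (489,126) and the back one from about (130,183) to (424,47). The base corners are at (185,350), (485,200) and (105,222).

```bash
python3 - <<'E'
from h import *
c=get_calibration("scene")
f=lambda p:np.array(p)/4+[300-.4,160-.4]
print(cast(c,f([(175,281),(489,126),(130,183),(424,47)]),.075).round(3))
print(cast(c,f([(185,346),(485,196),(105,218)]),.012).round(3))
# wrist: grey rack mask near-end
w=cv2.imread("pics/wrist0.png"); cw=get_calibration("wrist")
print(cast(cw,[(280,148),(353,129),(320,0)],.075).round(3))
cv2.imwrite("pics/wc.png",cv2.resize(w[0:160,210:380],(680,640))[:600])
E
```

```text
[[0.611 0.056 0.075]
 [0.545 0.305 0.075]
 [0.529 0.047 0.075]
 [0.467 0.286 0.075]]
[[0.628 0.062 0.012]
 [0.564 0.309 0.012]
 [0.515 0.035 0.012]]
[[0.535 0.035 0.075]
 [0.61  0.055 0.075]
 [0.576 0.167 0.075]]
```

View pics/wc.png

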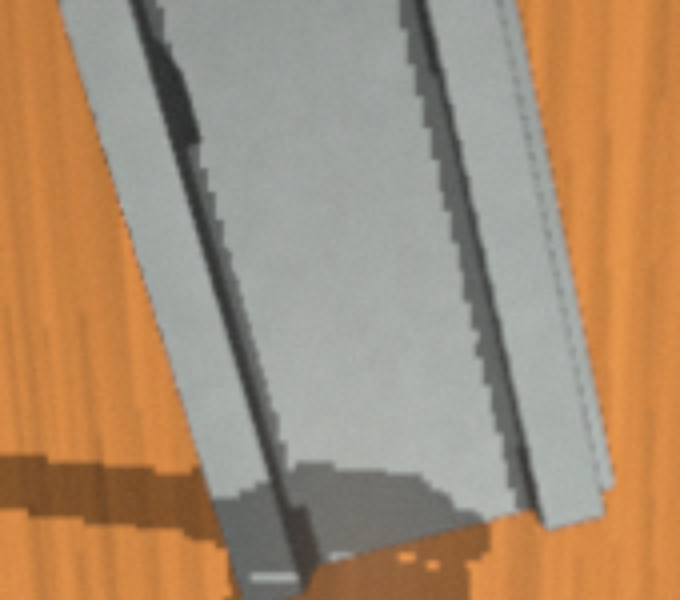

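```bash
cat >> h.py <<'E'
def go(x,y,z,yaw):  # yaw: world direction (deg) of tool y; prints row in tool axes
    s=read_state(); r=R.from_quat(s["tool_rot"]); t=np.radians(yaw)
    ty=np.array([np.cos(t),np.sin(t),0]); tz=np.array([0,0,-1.]); tx=np.cross(ty,tz)
    q=R.from_matrix(np.c_[tx,ty,tz])
    print("at",s["ee_pos"].round(4),"row",r.inv().apply(np.array([x,y,z])-s["ee_pos"]).round(4),(r.inv()*q).as_rotvec(degrees=True).round(2))
E
python3 - <<'E'
from h import *
import workcell
print([n for n in dir(workcell) if n[0]!='_'], getattr(workcell,'finger_overhang',None))
go(.4505,-.1095,.12,77); go(.4505,-.1095,.05,77)
E
```

```text
['MotionError', 'finger_overhang', 'get_calibration', 'read_camera', 'read_state', 'sign_off'] 0.008
at [0.5746 0.     0.2386] row [-0.1096 -0.124   0.1188] [-6.0e-02 -6.0e-02 -7.7e+01]
at [0.5746 0.     0.2386] row [-0.1096 -0.1239  0.1888] [-6.0e-02 -6.0e-02 -7.7e+01]
```

```bash
python3 -m jog '[[-0.11,-0.124,0.119,0,0,-77,50],[-0.11,-0.124,0.119,0,0,-77,50],[-0.11,-0.124,0.119,0,0,-77,50],[-0.11,-0.124,0.119,0,0,-77,50],[-0.11,-0.124,0.119,0,0,-77,50],[-0.11,-0.124,0.119,0,0,-77,50],[-0.11,-0.124,0.119,0,0,-77,50],[-0.11,-0.124,0.119,0,0,-77,50],[-0.11,-0.124,0.119,0,0,-77,50],[-0.11,-0.124,0.119,0,0,-77,50]]' 40
python3 - <<'E'
from h import *
c=get_calibration("wrist"); im=read_camera("wrist"); cv2.imwrite("pics/w1.png",im[:,:,::-1])
for o in slats(im,c,.026,300,60000)[1]: print(*o)
go(.4505,-.1095,.024,77)
E
```

```text
clock: 1.4
ee_pos: [0.451, -0.11, 0.1203]
tool_rot: [0.114, 0.993, 0.0, -0.0]
contact_force: [0.3, 0.1, 0.2]
opening: 0.0426
finger_force: 0.0
[335. 332.] 589 -125 44 24 161.4
[120. 202.] 418 -277 140 24 158.1
[316. 194.] 450 -112 140 24 167.4
[218. 192.] 430 -191 140 24 172.4
at [ 0.451  -0.11    0.1203] row [0.0006 0.0003 0.0963] [ 0.    0.   -0.06]
```

View pics/w1.png

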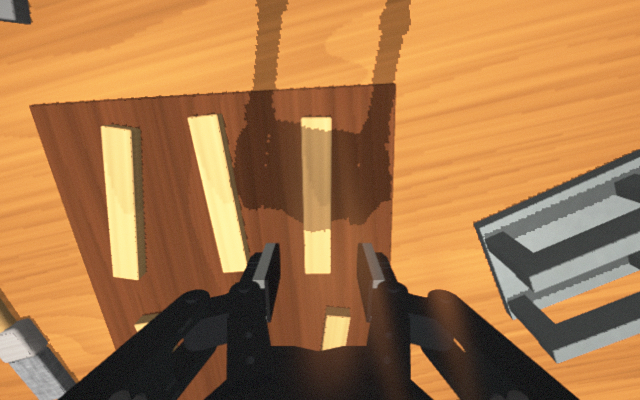

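The wrist view measures the three upper slats at exactly 140x24 mm: C (450,-112), B (430,-191) and A (418,-277). I'll take those three and leave D and the shorts. C lies centred between the jaws at px (316,194).

```bash
python3 -m jog '[[0,-0.002,0.05,0,0,0,50],[0,-0.002,0.08,0,0,0,50],[0,-0.002,0.09,0,0,0,50],[0,-0.002,0.094,0,0,0,50],[0,-0.002,0.098,0,0,0,50],[0,-0.002,0.098,0,0,0,50]]' 40
python3 -m jog '[[0,0,0,0,0,0,10],[0,0,0,0,0,0,10],[0,0,0,0,0,0,10],[0,0,0,0,0,0,10],[0,0,0,0,0,0,10]]' 40
```

```text
clock: 2.2
ee_pos: [0.4511, -0.1121, 0.0229]
tool_rot: [0.113, 0.994, -0.0, 0.001]
contact_force: [-0.1, 0.3, 0.4]
opening: 0.0427
finger_force: 0.0
clock: 2.82
ee_pos: [0.4512, -0.1122, 0.0231]
tool_rot: [0.113, 0.994, -0.0, 0.001]
contact_force: [-0.3, 0.6, 4.8]
opening: 0.0227
finger_force: 39.8
```

```bash
python3 -m jog '[[0,0,-0.03,0,0,0,10],[0,0,-0.08,0,0,0,10],[0,0,-0.13,0,0,0,10],[0,0,-0.13,0,0,0,10]]'
python3 - <<'E'
from h import *
go(.520,.2425,.153,104.6)
E
```

```text
clock: 3.32
ee_pos: [0.4533, -0.113, 0.1561]
tool_rot: [0.113, 0.994, -0.001, 0.004]
contact_force: [0.3, -0.8, -1.2]
opening: 0.0227
finger_force: 39.4
at [ 0.4533 -0.113   0.1561] row [0.015  0.3614 0.0024] [ -0.21   0.5  -27.6 ]
```

```bash
python3 -m jog '[[0.002,0.06,0,0,0,-4.6,10],[0.004,0.12,0,0,0,-9.2,10],[0.006,0.18,0,0,0,-13.8,10],[0.009,0.24,0,0,0,-18.4,10],[0.011,0.3,0,0,0,-23,10],[0.013,0.361,0,0,0,-27.6,10],[0.013,0.361,0,0,0,-27.6,10],[0.013,0.361,0,0,0,-27.6,10]]'
python3 - <<'E'
from h import *
im=read_camera("side"); a=cv2.resize(im[140:220,260:380],(720,480),interpolation=cv2.INTER_CUBIC)
cv2.imwrite("pics/s1.png",a[:,:,::-1])
go(.520,.2425,.087,104.6)
E
```

```text
clock: 4.32
ee_pos: [0.5179, 0.2423, 0.1508]
tool_rot: [-0.127, 0.992, -0.001, -0.002]
contact_force: [-0.3, -0.3, -0.5]
opening: 0.0228
finger_force: 39.5
at [0.5181 0.2417 0.1511] row [-0.0022  0.0004  0.0641] [-0.05 -0.16 -0.03]
```

View pics/s1.png

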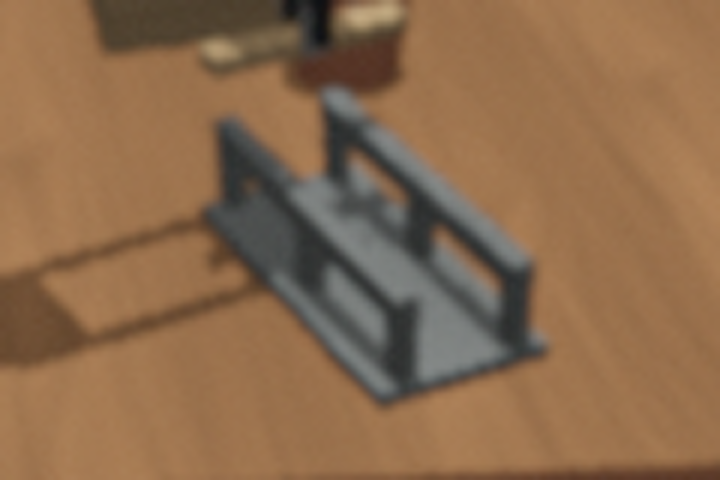

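The slat is held level at px (300,35), square over the rails at the rack's far end.

```bash
python3 -m jog '[[0,0,0.04,0,0,0,10],[0,0,0.055,0,0,0,10],[0,0,0.06,0,0,0,10],[0,0,0.063,0,0,0,10],[0,0,0.063,0,0,0,10],[0,0,0.063,0,0,0,10]]'
python3 -m jog '[[0,0,0.002,0,0,0,10],[0,0,0.002,0,0,0,10]]'
```

```text
clock: 5.12
ee_pos: [0.5196, 0.2429, 0.0901]
tool_rot: [-0.127, 0.992, 0.0, 0.001]
contact_force: [1.2, 0.7, -1.0]
opening: 0.0228
finger_force: 39.5
clock: 5.38
ee_pos: [0.519, 0.2428, 0.0873]
tool_rot: [-0.127, 0.992, -0.0, 0.0]
contact_force: [0.4, 0.2, -0.0]
opening: 0.0228
finger_force: 39.5
```

```bash
python3 -m jog '[[0,0,0.001,0,0,0,10],[0,0,0.001,0,0,0,10],[0,0,0.001,0,0,0,10]]'
python3 -m jog '[[0,0,0,0,0,0,45],[0,0,0,0,0,0,45],[0,0,0,0,0,0,45],[0,0,0,0,0,0,45],[0,0,-0.04,0,0,0,45],[0,0,-0.09,0,0,0,45],[0,0,-0.09,0,0,0,45],[0,0,-0.09,0,0,0,45]]'
python3 - <<'E'
from h import *
im=read_camera("scene"); print([o for o in slats(im,get_calibration("scene"),.089)[1] if o[2]>100 and 100<o[3]<180])
im=read_camera("side"); print([o for o in slats(im,get_calibration("side"),.089)[1] if o[2]>100 and 100<o[3]<180])
go(.430,-.191,.152,82.4)
E
```

```text
clock: 5.75
ee_pos: [0.5191, 0.2427, 0.0863]
tool_rot: [-0.127, 0.992, -0.0, 0.0]
contact_force: [0.1, 0.6, 0.2]
opening: 0.0229
finger_force: 39.5
clock: 6.75
ee_pos: [0.5186, 0.2426, 0.1759]
tool_rot: [-0.127, 0.992, -0.0, -0.0]
contact_force: [-0.9, -0.8, 0.1]
opening: 0.0383
finger_force: 0.0
[(array([464.,  72.]), 88, 636, 131, 115, np.float32(90.7))]
[(array([265., 177.]), 324, 163, 120, 58, np.float32(84.8)), (array([203., 168.]), 105, 266, 151, 43, np.float32(87.5)), (array([347., 132.]), 727, 446, 164, 47, np.float32(75.5))]
at [0.518  0.2423 0.1748] row [ 0.1943 -0.3972  0.0235] [-0.05 -0.17 22.2 ]
```

```bash
python3 -m jog '[[0.03,-0.06,0,0,0,4,50],[0.06,-0.11,0,0,0,7,50],[0.08,-0.16,0,0,0,10,50],[0.11,-0.22,0,0,0,13,50],[0.137,-0.28,0,0,0,16,50],[0.165,-0.34,0.02,0,0,19,50],[0.194,-0.397,0.055,0,0,22.2,50],[0.194,-0.397,0.055,0,0,22.2,50],[0.194,-0.397,0.055,0,0,22.2,50],[0.194,-0.397,0.055,0,0,22.2,50]]'
python3 - <<'E'
from h import *
im=read_camera("scene"); print([o for o in slats(im,get_calibration("scene"),.089)[1] if o[2]>100 and 60<o[3]<180])
cv2.imwrite("pics/sc2.png",cv2.resize(im[150:260,300:440],(700,550))[:,:,::-1])
c=get_calibration("wrist");im=read_camera("wrist"); print(*[o for o in slats(im,c,.026,300,60000)[1]],sep="\n")
go(.430,-.191,.0225,82.4)
E
```

```text
clock: 8.1
ee_pos: [0.4312, -0.1896, 0.1208]
tool_rot: [0.066, 0.998, 0.001, -0.001]
contact_force: [0.2, -0.0, -0.6]
opening: 0.0427
finger_force: 0.0
[(array([399., 185.]), 515, 245, 143, 27, np.float32(15.0))]
(array([221., 360.]), 591, -316, 45, 15, np.float32(166.4))
(array([312., 320.]), 554, -212, 70, 25, np.float32(160.5))
(array([ 34., 270.]), 467, -462, 94, 21, np.float32(3.0))
(array([316., 193.]), 430, -191, 140, 25, np.float32(172.5))
(array([215., 193.]), 418, -277, 140, 24, np.float32(158.1))
at [ 0.4317 -0.1894  0.1215] row [ 0.0015 -0.0019  0.099 ] [0.02 0.01 0.08]
```

View pics/sc2.png

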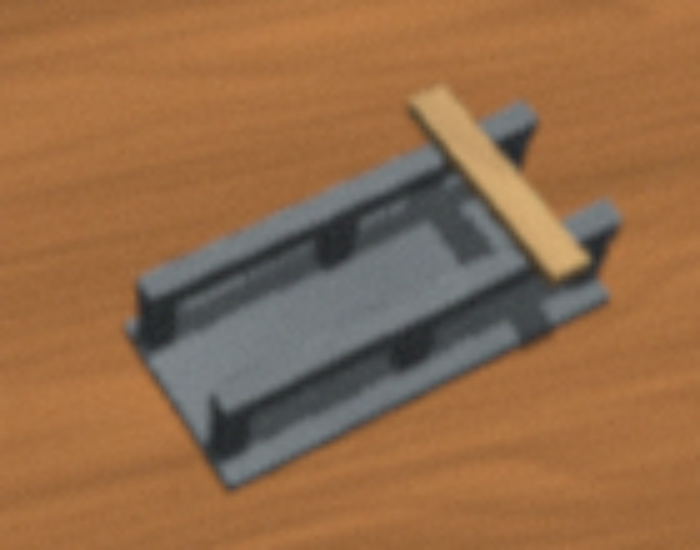

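The first slat lies flat and square across both rails, at crop px (500,185), with both ends past the rails. Next is B.

```bash
python3 -m jog '[[0.001,-0.002,0.05,0,0,0,50],[0.001,-0.002,0.08,0,0,0,50],[0.001,-0.002,0.092,0,0,0,50],[0.001,-0.002,0.096,0,0,0,50],[0.001,-0.002,0.098,0,0,0,50],[0.001,-0.002,0.098,0,0,0,50],[0.001,-0.002,0.098,0,0,0,10],[0.001,-0.002,0.098,0,0,0,10],[0.001,-0.002,0.098,0,0,0,10],[0.001,-0.002,0.098,0,0,0,10],[0.001,-0.002,0.098,0,0,0,10]]' 40
python3 -m jog '[[0,0,-0.03,0,0,0,10],[0,0,-0.08,0,0,0,10],[0,0,-0.14,0,0,0,10],[0,0,-0.14,0,0,0,10],[0,0,-0.14,0,0,0,10],[0,0,-0.14,0,0,0,10]]'
python3 - <<'E'
from h import *
go(.540,.170,.163,104.6)
E
```

```text
clock: 9.57
ee_pos: [0.4308, -0.1926, 0.0241]
tool_rot: [0.066, 0.998, -0.0, 0.001]
contact_force: [-0.2, 0.5, 6.5]
opening: 0.0226
finger_force: 39.8
clock: 10.32
ee_pos: [0.429, -0.1915, 0.1617]
tool_rot: [0.066, 0.998, 0.001, -0.002]
contact_force: [-0.2, -0.2, -0.4]
opening: 0.0229
finger_force: 39.4
at [ 0.429  -0.1915  0.1617] row [-0.0621  0.373  -0.0009] [  0.12  -0.17 -22.2 ]
```

```bash
python3 -m jog '[[-0.01,0.055,0,0,0,-4,10],[-0.02,0.11,0,0,0,-8,10],[-0.03,0.17,0,0,0,-11,10],[-0.04,0.23,0,0,0,-15,10],[-0.05,0.29,0,0,0,-18,10],[-0.06,0.35,0,0,0,-21,10],[-0.062,0.373,0,0,0,-22.2,10],[-0.062,0.373,0,0,0,-22.2,10],[-0.062,0.373,0,0,0,-22.2,10],[-0.062,0.373,0,0,0,-22.2,10]]'
python3 - <<'E'
from h import *
go(.540,.170,.090,104.6)
E
```

```text
clock: 11.58
ee_pos: [0.5405, 0.168, 0.1629]
tool_rot: [-0.126, 0.992, -0.0, -0.001]
contact_force: [0.4, 0.1, -0.4]
opening: 0.0227
finger_force: 39.5
at [0.5405 0.168  0.1629] row [-0.0001  0.0021  0.0729] [-0.02 -0.07 -0.09]
```

```bash
python3 -m jog '[[0,0.001,0.045,0,0,0,10],[0,0.001,0.065,0,0,0,10],[0,0.001,0.072,0,0,0,10],[0,0.001,0.074,0,0,0,10],[0,0.001,0.074,0,0,0,10],[0,0.001,0.074,0,0,0,10],[0,0.001,0.075,0,0,0,10],[0,0.001,0.075,0,0,0,10]]'
python3 -m jog '[[0,0,0.001,0,0,0,10],[0,0,0.001,0,0,0,10],[0,0,0.001,0,0,0,10]]'
```

```text
clock: 12.58
ee_pos: [0.5408, 0.1703, 0.0885]
tool_rot: [-0.127, 0.992, -0.0, 0.0]
contact_force: [0.9, 0.1, 0.2]
opening: 0.0229
finger_force: 39.5
clock: 12.95
ee_pos: [0.5407, 0.1703, 0.0873]
tool_rot: [-0.127, 0.992, -0.0, -0.0]
contact_force: [-0.4, 0.1, -1.1]
opening: 0.0225
finger_force: 39.5
```

Released at the same height as the first one, then on to A.

```bash
python3 -m jog '[[0,0,0,0,0,0,45],[0,0,0,0,0,0,45],[0,0,0,0,0,0,45],[0,0,0,0,0,0,45],[0,0,-0.04,0,0,0,45],[0,0,-0.09,0,0,0,45],[0,0,-0.09,0,0,0,45],[0,0,-0.09,0,0,0,45],[0,0,-0.09,0,0,0,45],[0,0,-0.09,0,0,0,45]]'
python3 - <<'E'
from h import *
go(.418,-.277,.120,68.1)
E
```

```text
clock: 14.2
ee_pos: [0.54, 0.1701, 0.176]
tool_rot: [-0.127, 0.992, -0.0, -0.001]
contact_force: [0.3, 1.0, 0.2]
opening: 0.0387
finger_force: 0.0
at [0.54   0.1701 0.176 ] row [ 0.2306 -0.4019  0.0565] [-0.04 -0.15 36.49]
```

```bash
python3 -m jog '[[0.03,-0.05,0,0,0,4,50],[0.06,-0.1,0,0,0,9,50],[0.09,-0.155,0,0,0,14,50],[0.12,-0.21,0,0,0,19,50],[0.15,-0.26,0,0,0,24,50],[0.18,-0.315,0,0,0,28,50],[0.21,-0.365,0.02,0,0,33,50],[0.23,-0.402,0.056,0,0,36.5,50],[0.23,-0.402,0.056,0,0,36.5,50],[0.23,-0.402,0.056,0,0,36.5,50],[0.23,-0.402,0.056,0,0,36.5,50]]'
python3 - <<'E'
from h import *
im=read_camera("scene"); print([o for o in slats(im,get_calibration("scene"),.089)[1] if o[2]>100 and 60<o[3]<180])
c=get_calibration("wrist");im=read_camera("wrist"); print(*[o for o in slats(im,c,.026,300,60000)[1]],sep="\n")
go(.418,-.277,.0225,68.1)
E
```

```text
clock: 15.58
ee_pos: [0.4203, -0.2758, 0.1221]
tool_rot: [0.189, 0.982, -0.0, 0.001]
contact_force: [0.6, 0.5, -0.3]
opening: 0.0426
finger_force: 0.0
[(array([377., 196.]), 538, 171, 142, 24, np.float32(13.9)), (array([399., 184.]), 515, 245, 143, 27, np.float32(15.0))]
(array([421., 365.]), 629, -239, 50, 24, np.float32(161.0))
(array([339., 331.]), 556, -309, 45, 25, np.float32(177.9))
(array([525., 311.]), 606, -131, 80, 25, np.float32(161.4))
(array([144., 292.]), 446, -466, 52, 21, np.float32(2.5))
(array([432., 281.]), 535, -206, 30, 24, np.float32(160.1))
(array([316., 192.]), 418, -277, 139, 24, np.float32(158.0))
at [ 0.4203 -0.2759  0.1222] row [ 0.0019 -0.0019  0.0997] [-0.02  0.09  0.12]
```

```bash
python3 -m jog '[[0.001,-0.002,0.05,0,0,0,50],[0.001,-0.002,0.08,0,0,0,50],[0.001,-0.002,0.092,0,0,0,50],[0.001,-0.002,0.096,0,0,0,50],[0.001,-0.002,0.098,0,0,0,50],[0.001,-0.002,0.098,0,0,0,50],[0.001,-0.002,0.098,0,0,0,10],[0.001,-0.002,0.098,0,0,0,10],[0.001,-0.002,0.098,0,0,0,10],[0.001,-0.002,0.098,0,0,0,10],[0.001,-0.002,0.098,0,0,0,10]]' 40
python3 -m jog '[[0,0,-0.03,0,0,0,10],[0,0,-0.08,0,0,0,10],[0,0,-0.14,0,0,0,10],[0,0,-0.14,0,0,0,10],[0,0,-0.14,0,0,0,10],[0,0,-0.14,0,0,0,10]]'
python3 - <<'E'
from h import *
go(.559,.0975,.163,104.6)
E
```

```text
clock: 17.05
ee_pos: [0.4184, -0.2787, 0.0242]
tool_rot: [0.19, 0.982, -0.0, 0.001]
contact_force: [-1.0, 0.6, 6.8]
opening: 0.0226
finger_force: 39.8
clock: 17.8
ee_pos: [0.4168, -0.2773, 0.1616]
tool_rot: [0.19, 0.982, 0.001, -0.002]
contact_force: [-1.4, 0.4, -0.5]
opening: 0.0228
finger_force: 39.3
at [ 0.4168 -0.2773  0.1616] row [ 0.0079  0.4008 -0.0008] [  0.13  -0.17 -36.5 ]
```

```bash
python3 -m jog '[[0.001,0.055,0,0,0,-5,10],[0.002,0.11,0,0,0,-10,10],[0.003,0.17,0,0,0,-15,10],[0.004,0.23,0,0,0,-21,10],[0.005,0.285,0,0,0,-26,10],[0.007,0.34,0,0,0,-31,10],[0.008,0.4,0,0,0,-36.5,10],[0.008,0.4,0,0,0,-36.5,10],[0.008,0.4,0,0,0,-36.5,10],[0.008,0.4,0,0,0,-36.5,10]]'
python3 - <<'E'
from h import *
go(.559,.0975,.090,104.6)
E
```

```text
clock: 19.05
ee_pos: [0.5588, 0.0946, 0.1626]
tool_rot: [-0.126, 0.992, -0.0, -0.001]
contact_force: [0.5, -0.3, 0.8]
opening: 0.0225
finger_force: 39.4
at [0.5588 0.0946 0.1626] row [-0.0011  0.0028  0.0726] [-0.01 -0.11 -0.1 ]
```

```bash
python3 -m jog '[[0,0.001,0.045,0,0,0,10],[0,0.001,0.065,0,0,0,10],[0,0.001,0.072,0,0,0,10],[0,0.001,0.074,0,0,0,10],[0,0.001,0.074,0,0,0,10],[0,0.001,0.075,0,0,0,10],[0,0.001,0.076,0,0,0,10],[0,0.001,0.076,0,0,0,10],[0,0.001,0.076,0,0,0,10]]'
python3 -m jog '[[0,0,0,0,0,0,45],[0,0,0,0,0,0,45],[0,0,0,0,0,0,45],[0,0,0,0,0,0,45],[0,0,-0.04,0,0,0,45],[0,0,-0.09,0,0,0,45],[0,-0.06,-0.12,0,0,0,45],[0,-0.12,-0.12,0,0,0,45],[0,-0.18,-0.12,0,0,0,45],[0,-0.24,-0.12,0,0,0,45],[0,-0.24,-0.12,0,0,0,45],[0,-0.24,-0.12,0,0,0,45]]'
python3 - <<'E'
from h import *
for n in ("scene","side"):
    im=read_camera(n); print(*[o for o in slats(im,get_calibration(n),.089)[1] if o[2]>60 and 60<o[3]<180 and 400<o[1]<650],sep="\n")
    if n=="scene": cv2.imwrite("pics/sc3.png",cv2.resize(im[140:320,130:440],(775,450))[:,:,::-1])
E
```

```text
clock: 20.18
ee_pos: [0.5594, 0.0969, 0.0874]
tool_rot: [-0.127, 0.992, -0.0, 0.0]
contact_force: [0.7, -0.5, 0.1]
opening: 0.0225
finger_force: 39.4
clock: 21.68
ee_pos: [0.6194, -0.1352, 0.2069]
tool_rot: [-0.127, 0.992, 0.001, -0.0]
contact_force: [0.2, 1.1, -0.0]
opening: 0.0381
finger_force: 0.0
(array([353., 207.]), 556, 98, 142, 24, np.float32(13.5))
(array([377., 196.]), 538, 171, 141, 24, np.float32(13.9))
(array([399., 184.]), 515, 245, 143, 27, np.float32(15.0))
(array([327., 170.]), 556, 145, 154, 120, np.float32(13.6))
(array([309., 156.]), 511, 292, 138, 124, np.float32(13.8))
```

View pics/sc3.png

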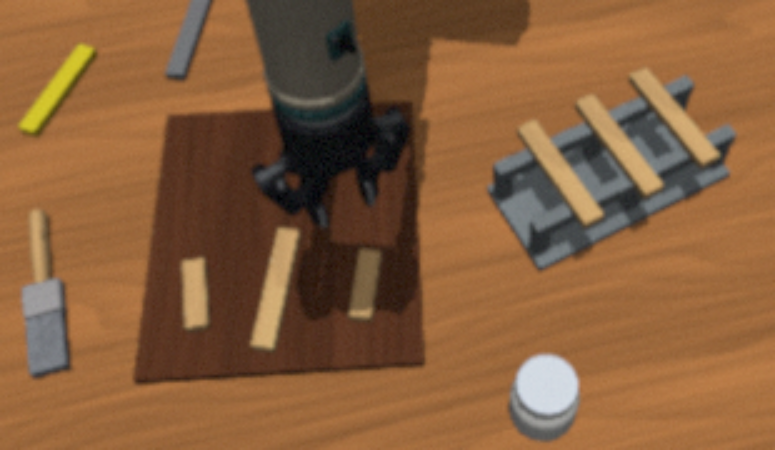

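Three slats lie square across both rails, at crop px (560,172), (620,145) and (673,116), about 75 mm apart. The fourth long slat and both short ones are still on the board at (275,288), (195,293) and (365,283). The jar and brush are in place.

```bash
python3 -c "
from workcell import *
print(sign_off())"
```

```text
the job is handed in; nothing more can be done
None
```

I laid three long slats flat and square across the rack's rails, about 75 mm apart, and handed the job in at about 22 s. The fourth long slat and both short ones stayed on the board, and the final picture showed the jar and brush in place. The tin was outside that picture, but the arm never went near it.

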